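# Pull the spent cartridge from the water filter with the puller

### The job

Take the spent cartridge out of the water filter: push the latch arm fully aside by its red tab and leave it there, lower the T-handled puller into the slot in the cartridge, thread it clockwise to its stop, and draw the cartridge straight up out of the well. Keeping it upright, stand it gently on the floor of the grey drip tray with the puller still threaded in it, and let go. Do not disturb the mug, the jam jar or the tin.

Things in the scene. Friction and masses are not known exactly. Their poses are not given: they have to be found in the camera images.
- filter_unit: White worktop water filter, fixed, 100 x 100 x 70 mm on a 108 mm square foot. Origin: centre of its underside, z up; hose stubs stick out 14 mm to +x, a blue stripe is on its -x face. A square well 59 mm wide, open at the top, goes down to 10 mm above the origin.
- latch (a joint): Steel latch arm that turns about an upright hinge on the filter's top: 0 = right across the cartridge (arm along the filter's -y), 1.9 = fully aside (hard stop), growing as it swings to the filter's -x (clockwise seen from above). It starts between 0 and 0.3 and stays where it is left; at the tab about 2 N move it. From 1.45 on it is clear of the cartridge.
- latch_tab (a point): Centre of the red tab that stands up at the end of the latch arm: 16 mm along the arm, 12 mm across, 24 mm high, its top 12 mm above this point. It lies 52 mm from the hinge axis. Arm: 16 mm wide, 6 mm thick, its top 10 mm below this point.
- latch_hinge (a point): Hinge axis (upright) of the latch arm, on the filter's top 40 mm to +y of its middle, at mid-thickness of the arm (6.5 mm above the filter's top).
- cartridge: Blue square cartridge with a grey top, 56 x 56 x 56 mm, 0.3 kg (varies 0.8 to 1.3 times). Origin: centre of its underside, z up. At the start it stands in the well, its axes along the filter's, its top 4 mm below the filter's rim, with 1.5 mm of play a side, so it cannot be grasped; rubber seals hold it with some 5 to 15 N until it has risen some 31 mm.
- slot (a point): Middle of the slot in the cartridge's top, level with the top face (56 mm above its origin). Slot 13 mm (cartridge x) by 35 mm (cartridge y), through a 5 mm thick lip into a hollow 13 mm deep. The puller's lugs enter along it, then turn only clockwise seen from above, about 1.3 rad to a hard stop, and catch under the lip with 2.5 mm of play in height.
- puller: Upright puller, 0.12 kg, the same after a half turn. Origin: centre of its foot, z up. Foot: steel lugs 30 (y) x 8 (x) x 6 mm. Rod 10 mm thick. Shoulder disc 42 mm wide, underside 13.5 mm above the origin: it rests on the cartridge's top when fully in. Orange handle bar 60 mm (y, as the lugs) x 18 mm (x), 70 to 100 mm above the origin. At first its disc rests on its stand.
- puller_stand: Pale wooden block, fixed, 60 x 60 x 30 mm, with a pocket 13 mm (x) by 35 mm (y), 22 mm deep, in its top. Origin: centre of its underside. Stand and tray may be on either side of the filter.
- drip_tray: Grey square open tray, fixed, 125 x 125 mm outside, 16 mm high, walls and floor 5 mm thick. Origin: centre of its underside, z up.
- mug: White mug with a small leaf pattern, 82 x 112 x 94 mm, loose, to be left alone. Origin: centre of the underside of its outline.
- jam_jar: Glass jam jar with a white lid, 65 mm in diameter, 100 mm high, loose, to be left alone. Origin: centre of its underside.
- tin: Dark blue food tin, 58 mm in diameter, 72 mm high, loose, to be left alone. Origin: centre of its underside.

How it is judged (in metres and radians):
On the way, in this order (a step that is already met when the one before it is completed fails the run):
1. the latch arm is swung aside, clear of the cartridge (past 1.45 rad) (value of joint latch above 1.45 rad), for 0.2 s.
2. the puller is in the slot and turned at least 0.8 rad under the lip while the cartridge is still in the well (z of puller in the frame of cartridge between 0.039 and 0.049 m and x of puller in the frame of cartridge between -0.006 and 0.006 m and y of puller in the frame of cartridge between -0.006 and 0.006 m and angle between the y axis of puller and the y axis of cartridge, either way round above 0.8 rad and z of cartridge in the frame of filter_unit below 0.03 m), for 0.1 s.
3. the cartridge hangs upright on the puller, clear above the well (z of puller in the frame of cartridge between 0.039 and 0.049 m and x of puller in the frame of cartridge between -0.006 and 0.006 m and y of puller in the frame of cartridge between -0.006 and 0.006 m and angle between the y axis of puller and the y axis of cartridge, either way round above 0.8 rad and z of cartridge in the frame of filter_unit above 0.072 m and angle between cartridge's own z axis and vertical below 0.25 rad), for 0.1 s.
At the end, for the whole second after the job is handed in: The cartridge stands upright (within 0.07 rad) and at rest on the floor of the drip tray (inside its walls, height within 4 mm), the puller still fully in its slot (within 6 mm of the middle) and turned at least 0.8 rad, and the latch arm is still aside (past 1.45 rad) (x of cartridge in the frame of drip_tray between -0.035 and 0.035 m and y of cartridge in the frame of drip_tray between -0.035 and 0.035 m and z of cartridge in the frame of drip_tray between 0.001 and 0.009 m and angle between cartridge's own z axis and vertical below 0.07 rad and linear speed of cartridge below 0.02 m/s and z of puller in the frame of cartridge between 0.039 and 0.049 m and x of puller in the frame of cartridge between -0.006 and 0.006 m and y of puller in the frame of cartridge between -0.006 and 0.006 m and angle between the y axis of puller and the y axis of cartridge, either way round above 0.8 rad and linear speed of puller below 0.03 m/s and value of joint latch above 1.45 rad); the robot touches nothing.
It fails at once if the mug moved more than 30 mm (distance of mug from where it was at the start of the episode above 0.03 m).
It fails at once if the jam jar moved more than 30 mm (distance of jam_jar from where it was at the start of the episode above 0.03 m).
It fails at once if the tin moved more than 30 mm (distance of tin from where it was at the start of the episode above 0.03 m).
It fails at once if the cartridge tilted more than 0.4 rad (angle between cartridge's own z axis and vertical above 0.4 rad).
It fails at once if the cartridge was dropped (falling faster than 0.6 m/s with the puller not held) (linear speed of cartridge above 0.6 m/s and contact force between the fingers and puller below 0.1 N).
It also fails if it takes over 61 s, if anything falls off the work surface, if the arm or the gripper's body presses on something with over 40 N, if the wrist force passes 120 N, or if a joint passes its speed limit or range.

### The arm

A 6-joint arm with a two-finger parallel gripper is mounted at the origin on a cart in front of the work surface, level with it; the furniture and walls round the work are solid. World frame = base frame: x ahead of the robot, y to its left, z up, the work surface at z = 0. Lengths are in mm, angles in rad, forces in N, time in s.
With the tool pointing down it reaches from about 300 to 950 mm from the base axis. Payload 3.1 kg.
Tool frame: the origin (TCP) lies at the very end of the fingers, on their centre line; the grasp point (between the pads) lies 19 mm behind it (pinch_z is the distance from the TCP to the grasp point, in mm); z points along the fingers, y is the line along which they close (so a half turn about z gives the same grasp; the last joint's range is limited). The gripper opens to 85 mm and grips with 20 to 120 N. Pads are 22 mm wide; open, the fingers measure 114 mm over their backs; the gripper's body (76 mm by 85 mm) begins 54 mm behind the grasp point. The pads swing forward as they close: fully open they stand 13 mm farther back than shut.
Start: joints at [1.036, 0.308, 1.634, -0, 1.2, -0.07], TCP at [280.178, 558.688, 231.272] pointing down, gripper open.
Joint ranges: [-3.06, 3.06], [-0.79, 1.96], [0.05, 2.63], [-1.19, 4.34], [0.05, 2.64], [-2.94, 2.94]. Speed limits (rad/s): [2.79, 2.79, 3.14, 3.14, 3.14, 3.14].

### API

Orientations are given as a rotation vector (axis times angle).
In Python, from rig import * gives the robot as it stands.
- The arm moves only by the tool play_rows, never from a script. Its argument "rows" is one flat list of numbers, 7 for each row, row after row: the shift along the tool's x, y, z in mm, then the turn, a rotation vector about the tool's x, y, z in degrees, then the finger opening in mm, from 0 to 85.4. A call has 1 to 5 rows; each row shifts and turns the commanded pose from where the row before left it, along the tool's axes as they then stand; what a row does not reach is not made up. A row lasts 1/10 s, in which the tool goes at most 50 mm and 8.59 degrees, less where a joint would pass 70% of its speed; a pose out of reach is approached as far as the arm can. A call is refused whole if a number of a shift passes 50 or a number of a turn 8.59, either way. A call with a gripper value outside its range is refused whole. The fingers move at their own pace and stop on an object; the grip force is fixed at half the most. Time passes only in rows, so rows that do not move let the fingers close. It gives the time, the measured TCP pose, the force, the opening and the grip force at its end, in the units of the state.
- get_obs(): the state, without advancing time (a new reading comes with each control period).
- snapshot(name): name is "side" or "top"; returns the picture (480x640x3 uint8, blue, green, red); there is no depth.
- get_calibration(name): a dict with "K" (3x3 intrinsics, pixels), "k1" (the pictures are not rectified: a ray, as slopes to the right and down, at radius r is drawn at 1 + k1 r^2 times it, then the intrinsics apply), "xyz" and "attitude" of the camera in the world. Camera axes: x right, y down, z forward; pixel columns grow to the right and rows downward; lengths in mm; the calibration is good to about 2 mm. A picture is of the moment at which its call begins. get_calibration takes no time and is no camera call.
- job_done(): hands the job in; it is judged then, once.
The state is a dict: "t": time; "joint_positions": joint angles; "qd": joint speeds; "tau": joint torques, N m; "position": TCP position; "tool_rot": TCP orientation; "contact_force": force on the tool from outside, world axes, zero at the start; "wrist_torque": the same for the moment, N m; "grip_width": opening from 0.0 (shut) to 1.0 (fully open); "finger_force": force on a finger pad.
Only numpy, scipy, OpenCV 4.12 (cv2) and the standard library are available. Lean on these libraries where they do the work, as an engineer would, in place of code of your own. Each camera call takes 0.05 s, during which the arm holds its last target. There are 200 camera calls.

## Working session

There is one attempt and no reset: what is moved stays moved. The work goes in short steps, Python scripts to look and compute and a tool call to move; the robot and the scene stay as the last step left them, time stands still between calls to the robot, and variables do not carry over. Pictures are saved under pics/ and viewed, at most 10 in all, crops included, and the job is handed in when it is done.

Besides the shell and the picture viewer there is one more tool, called after "Request:" as name(argument=value, ...) on one line, values as JSON. play_rows: Moves the arm, as the interface text tells. Its arguments: {"type":"object","properties":{"rows":{"type":"array"}},"required":["rows"]}

```bash
mkdir -p pics; python3 - <<'E'
from rig import *
import cv2
for n in("top","side"):
    cv2.imwrite(f"pics/{n}0.png",snapshot(n)); print(get_calibration(n))
print(get_obs())
E
```

```text
{'K': array([[624.03939955,   0.        , 314.37028449],
       [  0.        , 624.03939955, 244.59477306],
       [  0.        ,   0.        ,   1.        ]]), 'k1': -0.1823778138335178, 'xyz': array([ 361.37677087, -108.1955389 , 1241.51243085]), 'attitude': array([-2.11366889,  2.14981229, -0.22724254])}
{'K': array([[598.22542304,   0.        , 322.92803138],
       [  0.        , 598.22542304, 242.16233579],
       [  0.        ,   0.        ,   1.        ]]), 'k1': -0.18109617894199648, 'xyz': array([  184.06579759, -1047.18035168,  1092.61452906]), 'attitude': array([-2.30687076,  0.4639276 , -0.19115359])}
{'t': 0.1, 'joint_positions': array([ 1.03631221e+00,  3.08945805e-01,  1.63509371e+00,  4.82649650e-05,
        1.19970208e+00, -6.97001041e-02]), 'qd': array([-0.00269401, -0.00239529, -0.00180454, -0.00032995,  0.00051731,
        0.0002731 ]), 'tau': array([-1.53375568e-03, -4.16407728e+01, -2.77646184e+01, -1.60007803e-04,
        4.12076493e-03,  5.79400592e-06]), 'position': array([279.76445609, 558.03295624, 230.12814969]), 'tool_rot': array([-0.72339659, -3.05646939,  0.003201  ]), 'contact_force': array([-0.85562192, -0.69057277, -0.55461356]), 'wrist_torque': array([ 0.00963041, -0.01500531, -0.01110938]), 'finger_force': 0.0, 'grip_width': 1.0000283779879713}
```

View pics/top0.png

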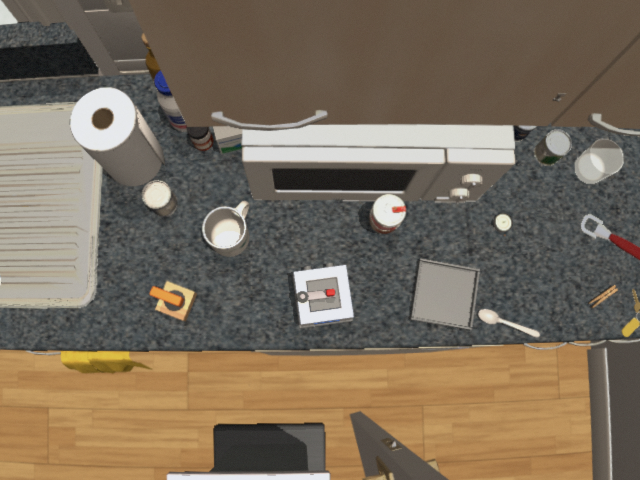

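View pics/side0.png

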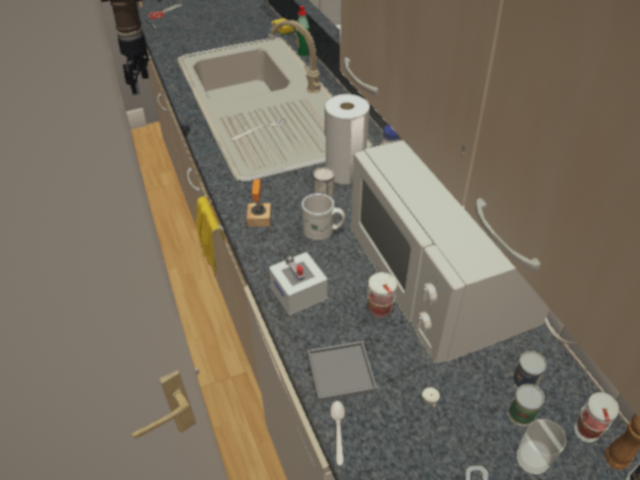

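```bash
cat > h.py <<'E'
from rig import *
import cv2, numpy as np
from scipy.spatial.transform import Rotation as R
from scipy.optimize import brentq
def project(n,P):
    c=get_calibration(n); Rm=R.from_rotvec(c['attitude']).as_matrix()
    p=(np.atleast_2d(P)-c['xyz'])@Rm; s=p[:,:2]/p[:,2:]
    s=s*(1+c['k1']*(s**2).sum(1,keepdims=True)); K=c['K']
    return s@K[:2,:2].T+K[:2,2]
def onplane(n,uv,z):
    c=get_calibration(n); Rm=R.from_rotvec(c['attitude']).as_matrix();K=c['K']
    d=(np.array(uv,float)-K[:2,2])/K[0,0]; rd=np.hypot(*d)
    r=brentq(lambda r:r*(1+c['k1']*r*r)-rd,0,1.2); s=d*r/rd
    w=Rm@np.array([*s,1]); t=(z-c['xyz'][2])/w[2]; return (c['xyz']+t*w)
def crops(img_list,out):  # list of (name,img,x0,y0): 100x75 px at 4x, 2x2
    t=[cv2.resize(i[y:y+75,x:x+100],(400,300),interpolation=cv2.INTER_CUBIC) for i,x,y in img_list]
    cv2.imwrite(out,np.vstack([np.hstack(t[:2]),np.hstack(t[2:])]))
E
python3 - <<'E'
from h import *
t=cv2.imread("pics/top0.png");s=cv2.imread("pics/side0.png")
crops([(t,130,262),(t,275,257),(t,398,255),(s,225,165)],"pics/c0.png")
E
```

```text
(no output)
```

View pics/c0.png

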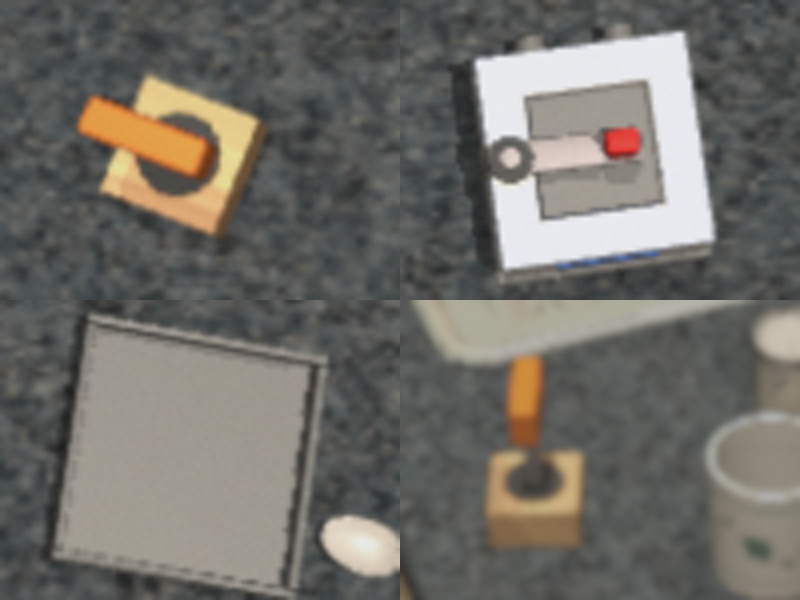

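```bash
python3 - <<'E'
from h import *
def P(x0,y0,pts,z,off=(0,0)):
    return np.array([onplane("top",(x0+(u-off[0]+.5)/4-.5,y0+(v-off[1]+.5)/4-.5),z)[:2] for u,v in pts])
def show(n,q):
    e=[np.degrees(np.arctan2(*(q[(i+1)%4]-q[i])[::-1])) for i in range(4)] if len(q)==4 else []
    print(n,q.mean(0).round(1),np.round(e,1),[round(np.hypot(*(q[(i+1)%len(q)]-q[i])),1) for i in range(len(q))])
show("filter70",P(275,257,[(475,60),(686,32),(714,242),(503,270)],70,(400,0)))
show("cart66",P(275,257,[(526,96),(648,80),(664,203),(541,217)],66,(400,0)))
show("hinge",P(275,257,[(512,157)],80,(400,0)))
show("tab",P(275,257,[(622,140)],101.5,(400,0)))
show("tray",P(398,255,[(88,315),(328,357),(297,595),(52,557)],16,(0,300)))
show("stand",P(130,262,[(150,76),(263,122),(223,216),(115,173)],30))
show("disc",P(130,262,[(177,155)],35))
show("handle",P(130,262,[(90,96),(214,137),(205,175),(78,130)],116.5))
s=lambda u,v:(225+(u-400+.5)/4-.5,165+(v-300+.5)/4-.5)
print("side stand top", np.mean([onplane("side",s(*p),30) for p in [(490,453),(583,453),(580,513),(487,513)]],0).round(1))
f=lambda p,z:onplane("side",p,z).round(1)
print("side handle top L/R",f(s(528,357),116.5))
print("jar",onplane("top",(388,213),100),"mug",onplane("top",(227,231),94),"tinish",onplane("top",(158,195),72))
E
```

```text
filter70 [ 490.8 -151.9] [ -83.3 -174.    96.5    6.7] [np.float64(101.2), np.float64(100.6), np.float64(99.9), np.float64(100.2)]
cart66 [ 492.  -152.2] [ -83.4 -174.1   95.5    6. ] [np.float64(58.5), np.float64(59.1), np.float64(58.4), np.float64(57.9)]
hinge [ 487.3 -112.9] [] [np.float64(0.0)]
tab [ 491.9 -163.4] [] [np.float64(0.0)]
tray [ 493.5 -398.8] [-100.9  169.    79.8  -11.1] [np.float64(124.8), np.float64(121.7), np.float64(124.9), np.float64(123.2)]
stand [491.2 133.9] [-112.4  157.3   68.3  -19.1] [np.float64(61.1), np.float64(49.7), np.float64(57.9), np.float64(50.5)]
disc [486.6 138. ] [] [np.float64(0.0)]
handle [487.6 135.6] [-108.5  167.3   70.4  -18.5] [np.float64(60.9), np.float64(17.7), np.float64(62.7), np.float64(16.4)]
side stand top [486.9 137.8  30. ]
side handle top L/R [497.1 162.5 116.5]
jar [ 639.42098823 -276.67482025  100.        ] mug [610.29505612  27.63978332  94.        ] tinish [689.22472889 166.78342444  72.        ]
```

Request:
play_rows(rows=[0,0,0,0,0,8.3,24,0,0,0,0,0,8.3,24,0,0,0,0,0,8.3,24,0,0,0,0,0,8.3,24,0,0,0,0,0,8.3,24])

```text
t: 0.6
position: [279.9, 558.3, 230.5]
tool_rot: [1.767, 2.597, -0.002]
contact_force: [0.2, 0.6, 0.0]
grip_width: 0.278
finger_force: 0.0
```

Request:
play_rows(rows=[0,0,0,0,0,8.3,24,0,0,0,0,0,8.3,24,-49,10,0,0,0,0,24,-49,10,0,0,0,0,24,-49,10,0,0,0,0,24])

```text
t: 1.1
position: [323.3, 413.4, 230.4]
tool_rot: [2.115, 2.323, -0.002]
contact_force: [0.6, 0.6, -0.1]
grip_width: 0.28
finger_force: 0.0
```

Request:
play_rows(rows=[-49,10,0,0,0,0,24,-49,10,0,0,0,0,24,-49,10,0,0,0,0,24,-49,10,0,0,0,0,24,-49,10,0,0,0,0,24])

```text
t: 1.6
position: [395.7, 173.8, 231.1]
tool_rot: [2.116, 2.322, -0.0]
contact_force: [1.2, 0.2, -0.6]
grip_width: 0.282
finger_force: 0.0
```

Request:
play_rows(rows=[-49,10,0,0,0,0,24,-49,10,0,0,0,0,24,-49,10,0,0,0,0,24,-49,10,0,0,0,0,24,-49,10,0,0,0,0,24])

```text
t: 2.1
position: [468.0, -65.6, 231.1]
tool_rot: [-2.117, -2.321, -0.0]
contact_force: [1.0, 1.1, -0.0]
grip_width: 0.279
finger_force: 0.0
```

Request:
play_rows(rows=[-49,5,10,0,0,0,24,-49,5,20,0,0,0,24,0,0,30,0,0,0,24,0,0,30,0,0,0,24,0,0,0,0,0,0,24])

```text
t: 2.6
position: [482.0, -156.0, 137.8]
tool_rot: [-2.111, -2.312, 0.006]
contact_force: [0.2, 0.3, -0.9]
grip_width: 0.279
finger_force: 0.0
```

```bash
cat >> h.py <<'E'
def delta(x,y,z,yaw):
    "from measured pose to target (yaw of tool y, deg): turn about tool z, then shift after that turn"
    o=get_obs(); p=o['position']; M=R.from_rotvec(o['tool_rot']).as_matrix()
    cur=np.degrees(np.arctan2(M[1,1],M[0,1])); a=np.radians(yaw)
    d=np.array([x,y,z])-p; c,s=np.cos(a),np.sin(a)
    print("t",round(o['t'],2),"pos",p.round(1),"yaw",round(cur,1),"down",M[:,2].round(3),"F",o['contact_force'].round(1),"T",o['wrist_torque'].round(2),"grip",round(o['grip_width']*85.4,1),round(o['finger_force'],1),"q6",o['joint_positions'][5].round(2))
    print("turn",round((cur-yaw+180)%360-180,1),"shift",np.round([-s*d[0]+c*d[1], c*d[0]+s*d[1], -d[2]],1))
E
python3 -c "
from h import *
delta(492,-163.4,77,5.3)"
```

```text
t 2.6 pos [ 482.  -156.   137.8] yaw 5.2 down [-0.01   0.004 -1.   ] F [ 0.2  0.3 -0.9] T [ 0.04  0.04 -0.03] grip 23.8 0.0 q6 -0.49
turn -0.1 shift [-8.3  9.3 60.8]
```

Request:
play_rows(rows=[-8,9,0,0,0,0,24,0,0,0,0,0,0,24,0,0,0,0,0,0,24])

```text
t: 2.9
position: [498.2, -164.8, 144.6]
tool_rot: [2.114, 2.319, 0.002]
contact_force: [-0.0, -0.1, -0.1]
grip_width: 0.279
finger_force: 0.0
```

```bash
python3 - <<'E'
from h import *
t=snapshot("top");s=snapshot("side")
delta(492,-163.4,77,5.3)
p=get_obs()['position'];print(project("top",p),project("side",p),project("side",[492,-163.4,89.5]))
u,v=project("side",[492,-163.4,95])[0].astype(int)
crops([(t,275,257),(s,u-50,v-45),(t,275,257),(s,225,165)],"pics/c1.png")
E
```

```text
t 3.0 pos [ 497.2 -164.4  144. ] yaw 5.3 down [ 0.002 -0.001 -1.   ] F [-0.6  0.5 -0.5] T [0.01 0.05 0.02] grip 23.9 0.0 q6 -0.49
turn 0.0 shift [ 1.4 -5.1 67. ]
[[331.68001536 285.90748644]] [[301.16439935 253.11355302]] [[299.57896508 270.18121248]]
```

View pics/c1.png

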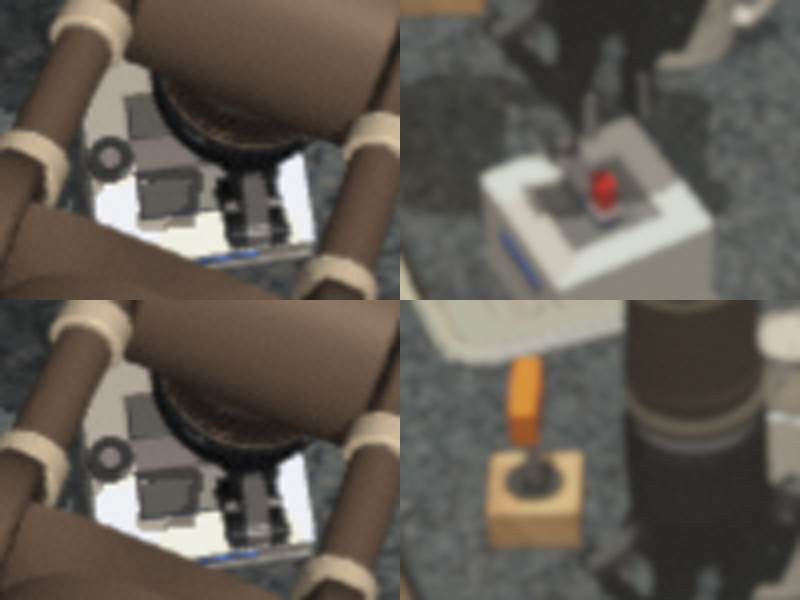

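Request:
play_rows(rows=[1.5,-5,0,0,0,0,24,0,0,15,0,0,0,24,0,0,15,0,0,0,24,0,0,0,0,0,0,24])

```text
t: 3.4
position: [488.8, -162.2, 110.9]
tool_rot: [-2.114, -2.318, 0.002]
contact_force: [-0.4, 0.4, 0.8]
grip_width: 0.278
finger_force: 0.0
```

```bash
python3 -c "
from h import *
delta(492,-163.4,77,5.3)"
```

```text
t 3.4 pos [ 488.8 -162.2  110.9] yaw 5.3 down [-0.004  0.002 -1.   ] F [-0.4  0.4  0.8] T [ 0.04 -0.03  0.04] grip 23.7 0.0 q6 -0.5
turn -0.0 shift [-1.5  3.1 33.9]
```

Request:
play_rows(rows=[0,0,0,0,0,0,24,0,0,0,0,0,0,24])

```text
t: 3.6
position: [491.6, -163.4, 113.4]
tool_rot: [2.116, 2.32, 0.001]
contact_force: [-0.2, 0.5, 0.7]
grip_width: 0.279
finger_force: 0.0
```

```bash
python3 -c "
from h import *
delta(492,-163.4,77,5.3)"
```

```text
t 3.6 pos [ 491.6 -163.4  113.4] yaw 5.3 down [ 0.001 -0.001 -1.   ] F [-0.2  0.5  0.7] T [-0.02  0.03  0.01] grip 23.8 0.0 q6 -0.5
turn -0.0 shift [-0.   0.4 36.4]
```

Request:
play_rows(rows=[0,0,12,0,0,0,24,0,0,12,0,0,0,24,0,0,8,0,0,0,24,0,0,4,0,0,0,24,0,0,0,0,0,0,24])

```text
t: 4.1
position: [490.1, -162.8, 75.2]
tool_rot: [-2.115, -2.319, 0.001]
contact_force: [-1.5, 0.1, 0.7]
grip_width: 0.282
finger_force: 0.0
```

Request:
play_rows(rows=[0,0,0,0,0,0,24,0.5,-7.2,0,0,0,8,24,0.5,-7.2,0,0,0,8,24])

```text
t: 4.4
position: [478.4, -163.0, 77.3]
tool_rot: [2.423, 1.995, 0.004]
contact_force: [1.8, 0.4, -1.1]
grip_width: 0.279
finger_force: 1.3
```

```bash
python3 -c "
from h import *
delta(492,-163.4,77,5.3)"
```

```text
t 4.4 pos [ 478.4 -163.    77.3] yaw -11.1 down [ 0.004 -0.001 -1.   ] F [ 1.8  0.4 -1.1] T [ 0.09 -0.41  0.03] grip 23.8 1.3 q6 -0.22
turn -16.4 shift [-1.6 13.5  0.3]
```

Request:
play_rows(rows=[0.5,-7.2,0,0,0,8,24,0.5,-7.2,0,0,0,8,24,0.5,-7.2,0,0,0,8,24,0.5,-7.2,0,0,0,8,24,0.5,-7.2,0,0,0,8,24])

```text
t: 4.9
position: [447.7, -145.8, 77.5]
tool_rot: [2.958, 1.046, 0.004]
contact_force: [1.0, -3.3, -1.0]
grip_width: 0.282
finger_force: 1.5
```

Request:
play_rows(rows=[0.5,-7.2,0,0,0,8,24,0.5,-7.2,0,0,0,8,24,0.5,-7.2,0,0,0,8,24,0.5,-7.2,0,0,0,8,24,0.5,-7.2,0,0,0,8,24])

```text
t: 5.4
position: [434.8, -111.9, 77.2]
tool_rot: [3.139, -0.028, 0.001]
contact_force: [-0.9, -2.8, 0.8]
grip_width: 0.282
finger_force: 1.5
```

Request:
play_rows(rows=[0.5,-7.2,0,0,0,8,24,0,0,0,0,0,0,24,0,0,0,0,0,0,24])

```text
t: 5.7
position: [435.6, -104.0, 76.9]
tool_rot: [3.133, -0.234, 0.002]
contact_force: [0.0, 0.1, -0.8]
grip_width: 0.276
finger_force: 0.0
```

```bash
python3 -c "
from h import *
delta(436.5,-102,77,-104)"
```

```text
t 5.7 pos [ 435.6 -104.    76.9] yaw -98.6 down [ 0.001 -0.    -1.   ] F [ 0.   0.1 -0.8] T [-0.01 -0.    0.  ] grip 23.5 0.0 q6 1.39
turn 5.4 shift [ 0.4 -2.1 -0.1]
```

Request:
play_rows(rows=[0.5,-7.2,0,0,0,8,24,0.2,-3.6,0,0,0,4,24,0,0,0,0,0,0,24,0,0,0,0,0,0,24])

```text
t: 6.1
position: [438.1, -97.1, 77.0]
tool_rot: [3.085, -0.554, 0.002]
contact_force: [-2.9, -12.0, -0.6]
grip_width: 0.283
finger_force: 6.3
```

```bash
python3 -c "
from h import *
delta(436.5,-102,77,-104)"
```

```text
t 6.1 pos [438.1 -97.1  77. ] yaw -110.3 down [ 0.    -0.007 -1.   ] F [ -2.9 -12.   -0.6] T [-2.07  0.56  0.08] grip 24.2 6.3 q6 1.62
turn -6.3 shift [-0.4  5.1 -0. ]
```

Request:
play_rows(rows=[0,4,0,0,0,0,24,0,0,-40,0,0,0,24,0,0,-45,0,0,0,50,0,0,-45,0,0,-8.2,50,0,0,0,0,0,-8.2,50])

```text
t: 6.6
position: [441.9, -98.9, 213.8]
tool_rot: [3.136, -0.107, 0.023]
contact_force: [1.6, -0.4, 0.4]
grip_width: 0.581
finger_force: 0.0
```

Request:
play_rows(rows=[0,0,0,0,0,-8.3,50,0,0,0,0,0,-8.3,50,0,0,0,0,0,-8.3,50,0,0,0,0,0,-8.3,50,0,0,0,0,0,-8.3,50])

```text
t: 7.1
position: [436.6, -97.1, 206.7]
tool_rot: [-2.973, -1.013, -0.001]
contact_force: [-0.7, -0.6, 0.5]
grip_width: 0.585
finger_force: 0.0
```

Request:
play_rows(rows=[0,0,0,0,0,-8.2,50,0,0,0,0,0,-8.2,50,0,0,0,0,0,-8.2,50,0,0,0,0,0,-8.2,50,48,-6.5,0,0,0,0,50])

```text
t: 7.6
position: [447.2, -53.4, 206.9]
tool_rot: [2.574, 1.797, -0.0]
contact_force: [1.0, 0.5, -0.1]
grip_width: 0.589
finger_force: 0.0
```

Request:
play_rows(rows=[48,-6.5,0,0,0,0,50,48,-6.5,0,0,0,0,50,48,-6.5,0,0,0,0,50,0,0,0,0,0,0,50,0,0,0,0,0,0,50])

```text
t: 8.1
position: [477.8, 93.1, 206.5]
tool_rot: [-2.57, -1.807, 0.0]
contact_force: [0.4, 0.1, -0.5]
grip_width: 0.586
finger_force: 0.0
```

```bash
python3 - <<'E'
from h import *
t=snapshot("top");s=snapshot("side")
delta(487.5,136.5,200,-19.5)
crops([(t,130,262),(t,275,257),(s,225,165),(s,249,220)],"pics/c2.png")
E
```

```text
t 8.2 pos [477.5  91.4 206.3] yaw -20.0 down [-0.001 -0.    -1.   ] F [-0.  -0.9 -0.7] T [0.01 0.04 0.01] grip 49.9 0.0 q6 0.45
turn -0.5 shift [45.9 -5.6  6.3]
```

View pics/c2.png

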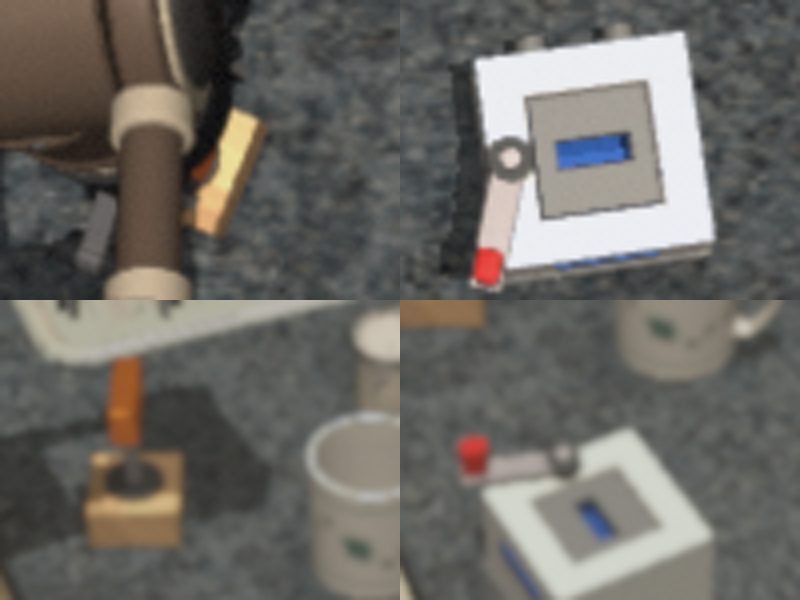

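Request:
play_rows(rows=[45.5,-6,30,0,0,-0.5,50,0,0,40,0,0,0,50,0,0,30,0,0,0,50,0,0,0,0,0,0,50,0,0,0,0,0,0,50])

```text
t: 8.7
position: [486.8, 131.6, 109.2]
tool_rot: [-2.567, -1.81, 0.002]
contact_force: [0.4, 0.3, -0.3]
grip_width: 0.585
finger_force: 0.0
```

```bash
python3 -c "
from h import *
delta(487.3,136.8,81,-19.5)"
```

```text
t 8.7 pos [486.8 131.6 109.2] yaw -19.6 down [-0.001 -0.    -1.   ] F [ 0.4  0.3 -0.3] T [ 0.02 -0.05  0.05] grip 49.9 0.0 q6 0.52
turn -0.1 shift [ 5.1 -1.2 28.2]
```

Request:
play_rows(rows=[5,-1,14,0,0,0,50,0,0,14,0,0,0,50,0,0,0,0,0,0,50,0,0,0,0,0,0,30,0,0,0,0,0,0,10])

```text
t: 9.2
position: [488.0, 138.1, 81.5]
tool_rot: [2.566, 1.812, 0.001]
contact_force: [-1.0, 0.2, 0.3]
grip_width: 0.255
finger_force: 0.0
```

Request:
play_rows(rows=[0,0,0,0,0,0,5,0,0,0,0,0,0,5,0,0,0,0,0,0,5])

```text
t: 9.5
position: [488.1, 138.1, 81.6]
tool_rot: [2.566, 1.812, 0.002]
contact_force: [-0.0, -0.5, 1.6]
grip_width: 0.204
finger_force: 58.6
```

```bash
python3 -c "
from h import *
delta(487.3,136.8,81,-19.5)"
```

```text
t 9.5 pos [488.1 138.1  81.6] yaw -19.5 down [ 0.001  0.    -1.   ] F [-0.  -0.5  1.6] T [ 0.   -0.05  0.04] grip 17.4 58.6 q6 0.53
turn -0.0 shift [-1.5 -0.3  0.6]
```

Request:
play_rows(rows=[0,0,-15,0,0,0,5,0,0,-35,0,0,0,5,0,0,-40,0,0,0,5,0,0,-25,0,0,-8.5,5,0,0,0,0,0,-8.5,5])

```text
t: 10.0
position: [490.9, 138.7, 200.9]
tool_rot: [2.26, 2.175, 0.012]
contact_force: [1.3, -0.0, -1.9]
grip_width: 0.197
finger_force: 58.7
```

Request:
play_rows(rows=[0,0,0,0,0,-8.5,5,-30,-3,0,0,0,-0.5,5,-48,-5,0,0,0,0,5,-48,-5,0,0,0,0,5,-48,-5,0,0,0,0,5])

```text
t: 10.5
position: [488.5, -38.2, 196.0]
tool_rot: [-2.091, -2.344, 0.0]
contact_force: [1.4, -0.3, -1.8]
grip_width: 0.208
finger_force: 58.7
```

Request:
play_rows(rows=[-48,-5,0,0,0,0,5,-40,-4,0,0,0,0,5,-26,-2,0,0,0,0,5,0,0,0,0,0,0,5,0,0,0,0,0,0,5])

```text
t: 11.0
position: [490.5, -151.6, 195.8]
tool_rot: [-2.094, -2.34, -0.0]
contact_force: [-0.2, -1.1, -1.6]
grip_width: 0.203
finger_force: 58.6
```

Request:
play_rows(rows=[0,0,0,0,0,0,5,0,0,0,0,0,0,5])

```text
t: 11.2
position: [490.8, -150.2, 196.0]
tool_rot: [-2.09, -2.344, -0.0]
contact_force: [-0.2, 0.5, -1.3]
grip_width: 0.203
finger_force: 58.6
```

```bash
python3 - <<'E'
from h import *
s=snapshot("side"); t=snapshot("top")
delta(491.7,-152.2,192,6.5)
o=get_obs();p=o['position'];M=R.from_rotvec(o['tool_rot']).as_matrix()
og=p-[0,0,65.1]; ax=np.array([M[0,0],M[1,0],0])
q=lambda v:project("side",v).round(1)
print("proj origin",q(og),"lug ends",q([og+15*ax,og-15*ax]),"disc bottom",q(og+[0,0,13.5]),"slot",q([491.7,-152.2,66]),"handle ends z85",q([og+[0,0,85]+30*ax,og+[0,0,85]-30*ax]))
u,v=q(og)[0].astype(int)
c=s[v-50:v+70,u-70:u+90]; cv2.imwrite("pics/s3.png",cv2.resize(c,(800,600),interpolation=cv2.INTER_CUBIC)); print(u-70,v-50)
E
```

```text
t 11.3 pos [ 491.  -150.3  196.1] yaw 6.6 down [-0.  0. -1.] F [-0.1  0.1 -1.5] T [-0.   -0.02 -0.01] grip 17.0 58.6 q6 -0.5
turn 0.1 shift [-1.9  0.5  4.1]
proj origin [[296.5 253.9]] lug ends [[293.5 249.8]
 [299.6 258. ]] disc bottom [[296.3 249.6]] slot [[298.  273.8]] handle ends z85 [[288.9 218.1]
 [301.7 234.6]]
226 203
```

View pics/s3.png

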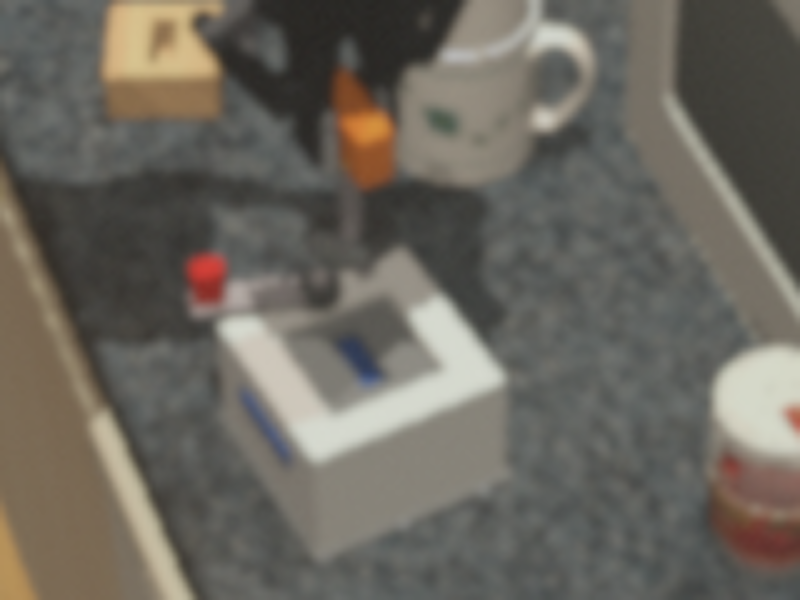

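```bash
python3 - <<'E'
from h import *
s=snapshot("side")
o=get_obs();p=o['position'];M=R.from_rotvec(o['tool_rot']).as_matrix()
og=p-[0,0,65.1]; ax=np.array([M[0,0],M[1,0],0]);ay=np.array([M[0,1],M[1,1],0])
q=lambda v:project("side",v).round(1)
print("near end face TL TR BL BR",q([og-30*ax+sy*9*ay+[0,0,z] for z in(100,70) for sy in(-1,1)]))
f=np.radians(6.5); X=np.array([np.cos(f),np.sin(f),0]);Y=np.array([-np.sin(f),np.cos(f),0]);S=np.array([491.7,-152.2,66])
print("slot corners",q([S+a*6.5*X+b*17.5*Y for a,b in((-1,1),(1,1),(1,-1),(-1,-1))]),"filter top",q([S+[0,0,4]+a*50*X+b*50*Y for a,b in((-1,1),(1,1),(1,-1),(-1,-1))]),"rod z14,60",q([og+[0,0,25],og+[0,0,60]]))
big=cv2.resize(s[215:285,265:335],(560,560),interpolation=cv2.INTER_CUBIC)
cv2.imwrite("pics/s4.png",big)  # scale 8, origin 265,215
h=cv2.cvtColor(s,cv2.COLOR_BGR2HSV)
m=((h[...,0]>4)&(h[...,0]<18)&(h[...,1]>150)); m[:, :280]=0;m[:,315:]=0;m[:200]=0;m[250:]=0
for r in range(212,244): 
    c=np.nonzero(m[r])[0]
    if len(c):print(r,c.min(),c.max(),end="; ")
E
```

```text
near end face TL TR BL BR [[297.7 230.9]
 [305.3 228. ]
 [298.2 241.1]
 [305.6 238.2]]
slot corners [[292.1 270.1]
 [297.1 268.1]
 [304.  277.7]
 [299.  279.7]] filter top [[269.3 266.7]
 [306.8 251.9]
 [327.3 278.8]
 [288.5 294.9]] rod z14,60 [[296.2 246. ]
 [295.6 234.6]]
218 293 295; 219 293 297; 220 293 297; 221 293 298; 222 293 299; 223 293 299; 224 294 300; 225 294 301; 226 294 303; 227 294 303; 228 294 304; 229 294 304; 230 295 303; 231 295 303; 232 295 303; 233 295 303; 234 295 303; 235 295 303; 236 296 303; 237 297 303; 238 297 302; 239 298 301;
```

View pics/s4.png

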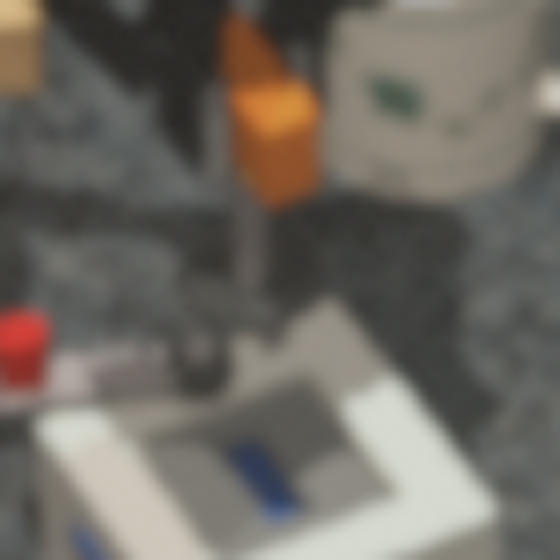

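Request:
play_rows(rows=[-2,0.5,10,0,0,0,5,0,0,25,0,0,0,5,0,0,20,0,0,0,5,0,0,5,0,0,0,5,0,0,0,0,0,0,5])

```text
t: 11.85
position: [490.7, -152.9, 134.8]
tool_rot: [-2.09, -2.341, 0.002]
contact_force: [0.1, 1.0, -0.9]
grip_width: 0.203
finger_force: 58.7
```

Request:
play_rows(rows=[0,0,0,0,0,0,5,0,0,0,0,0,0,5])

```text
t: 12.05
position: [492.8, -153.8, 137.4]
tool_rot: [2.091, 2.342, 0.001]
contact_force: [-0.0, -0.7, -2.2]
grip_width: 0.2
finger_force: 58.7
```

```bash
python3 -c "
from h import *
delta(491.7,-152.2,117.6,6.5)"
```

```text
t 12.05 pos [ 492.8 -153.8  137.4] yaw 6.5 down [ 0.002 -0.001 -1.   ] F [-0.  -0.7 -2.2] T [-0.04 -0.01  0.  ] grip 17.0 58.7 q6 -0.5
turn -0.0 shift [ 1.7 -0.9 19.8]
```

Request:
play_rows(rows=[1.3,-0.7,4,0,0,0,5,0,0,3,0,0,0,5,0,0,3,0,0,0,5,0,0,0,0,0,0,5,0,0,0,0,0,0,5])

```text
t: 12.55
position: [490.8, -152.1, 126.0]
tool_rot: [-2.092, -2.343, 0.0]
contact_force: [-0.3, -0.2, -1.6]
grip_width: 0.198
finger_force: 58.7
```

```bash
python3 -c "
from h import *
delta(491.7,-152.2,117.6,6.5)"
```

```text
t 12.55 pos [ 490.8 -152.1  126. ] yaw 6.5 down [-0.  0. -1.] F [-0.3 -0.2 -1.6] T [0.   0.04 0.04] grip 16.9 58.7 q6 -0.5
turn -0.0 shift [-0.2  0.9  8.4]
```

Request:
play_rows(rows=[0,0.5,4,0,0,0,5,0,0,3,0,0,0,5,0,0,1,0,0,0,5,0,0,0,0,0,0,5,0,0,0,0,0,0,5])

```text
t: 13.05
position: [491.4, -152.1, 118.1]
tool_rot: [-2.093, -2.343, -0.0]
contact_force: [0.5, 0.5, -2.1]
grip_width: 0.202
finger_force: 58.8
```

```bash
python3 -c "
from h import *
delta(491.7,-152.2,117.6,6.5)"
```

```text
t 13.05 pos [ 491.4 -152.1  118.1] yaw 6.5 down [-0.  0. -1.] F [ 0.5  0.5 -2.1] T [-0.02  0.04  0.02] grip 17.3 58.8 q6 -0.5
turn -0.0 shift [-0.2  0.3  0.5]
```

Request:
play_rows(rows=[0,0,0.7,0,0,0,5,0,0,0,0,0,0,5,0,0,0,0,0,6,5,0,0,0,0,0,6,5,0,0,0,0,0,6,5])

```text
t: 13.55
position: [491.4, -151.9, 117.6]
tool_rot: [-2.438, -1.982, -0.001]
contact_force: [-0.0, 1.5, 0.2]
grip_width: 0.205
finger_force: 58.8
```

```bash
python3 -c "
from h import *
delta(491.7,-152.2,117.6,6.5)"
```

```text
t 13.55 pos [ 491.4 -151.9  117.6] yaw -11.8 down [ 0.  0. -1.] F [-0.   1.5  0.2] T [ 0.16  0.05 -0.02] grip 17.5 58.8 q6 -0.18
turn -18.3 shift [-0.3  0.2  0. ]
```

Turning freely; continue.

Request:
play_rows(rows=[0,0,0,0,0,6,5,0,0,0,0,0,6,5,0,0,0,0,0,6,5,0,0,0,0,0,6,5,0,0,0,0,0,6,5])

```text
t: 14.05
position: [491.6, -151.9, 117.7]
tool_rot: [-2.868, -1.283, -0.001]
contact_force: [-0.2, 1.3, 0.1]
grip_width: 0.204
finger_force: 58.8
```

Request:
play_rows(rows=[0,0,0,0,0,6,5,0,0,0,0,0,6,5,0,0,0,0,0,6,5,0,0,0,0,0,4,5,0,0,0,0,0,0,5])

```text
t: 14.55
position: [491.6, -152.1, 117.7]
tool_rot: [3.058, 0.719, 0.001]
contact_force: [-0.1, 0.1, -0.5]
grip_width: 0.203
finger_force: 58.8
```

```bash
python3 -c "
from h import *
delta(491.7,-152.2,117.6,6.5)"
```

```text
t 14.55 pos [ 491.6 -152.1  117.7] yaw -63.5 down [ 0.001 -0.    -1.   ] F [-0.1  0.1 -0.5] T [ 0.01 -0.08 -0.04] grip 17.3 58.8 q6 0.72
turn -70.0 shift [-0.1  0.1  0.1]
```

Request:
play_rows(rows=[0,0,0,0,0,3,5,0,0,0,0,0,2,5,0,0,0,0,0,0,5,0,0,0,0,0,0,5])

```text
t: 14.95
position: [491.5, -151.7, 117.6]
tool_rot: [-3.086, -0.587, -0.001]
contact_force: [1.1, 2.3, 0.2]
grip_width: 0.199
finger_force: 58.9
```

```bash
python3 -c "
from h import *
delta(491.7,-152.2,117.6,6.5)"
```

```text
t 14.95 pos [ 491.5 -151.7  117.6] yaw -68.4 down [ 0.     0.001 -1.   ] F [1.1 2.3 0.2] T [ 0.43 -0.06 -0.03] grip 17.0 58.9 q6 0.81
turn -74.9 shift [-0.5  0.1  0. ]
```

Request:
play_rows(rows=[0,0,-3,0,0,0,5,0,0,-4,0,0,0,5,0,0,-6,0,0,0,5,0,0,-6,0,0,0,5,0,0,-6,0,0,0,5])

```text
t: 15.45
position: [490.0, -151.8, 141.9]
tool_rot: [-3.085, -0.585, 0.005]
contact_force: [-0.2, -1.0, -9.7]
grip_width: 0.199
finger_force: 59.1
```

```bash
python3 -c "
from h import *
delta(491.7,-152.2,225,-68.4)"
```

```text
t 15.45 pos [ 490.  -151.8  141.9] yaw -68.5 down [-0.003  0.001 -1.   ] F [-0.2 -1.  -9.7] T [-0.05  0.07  0.07] grip 17.0 59.1 q6 0.81
turn -0.1 shift [  1.5   1.  -83.1]
```

Request:
play_rows(rows=[0,0,-6,0,0,0,5,0,0,-8,0,0,0,5,0,0,-10,0,0,0,5,0,0,-10,0,0,0,5,0,0,-12,0,0,0,5])

```text
t: 15.95
position: [492.0, -152.3, 190.3]
tool_rot: [3.086, 0.585, 0.003]
contact_force: [0.6, -0.0, -4.9]
grip_width: 0.203
finger_force: 59.9
```

Request:
play_rows(rows=[0,0,-14,0,0,0,5,0,0,-14,0,0,0,5,0,0,-12,0,0,0,5,0,0,0,0,0,0,5,0,0,0,0,0,0,5])

```text
t: 16.45
position: [491.5, -152.1, 228.8]
tool_rot: [3.086, 0.585, 0.001]
contact_force: [-0.4, 0.5, -5.0]
grip_width: 0.199
finger_force: 60.0
```

```bash
python3 - <<'E'
from h import *
s=snapshot("side");t=snapshot("top")
delta(493.5,-398.8,225,-68.4)
cv2.imwrite("pics/s5.png",cv2.resize(s[190:340,230:390],(640,600),interpolation=cv2.INTER_CUBIC))
E
```

```text
t 16.55 pos [ 490.7 -151.8  227.6] yaw -68.5 down [-0.002  0.001 -1.   ] F [-0.1  0.2 -5.4] T [ 0.03  0.04 -0.01] grip 17.6 60.0 q6 0.81
turn -0.1 shift [-88.3 230.7   2.6]
```

View pics/s5.png

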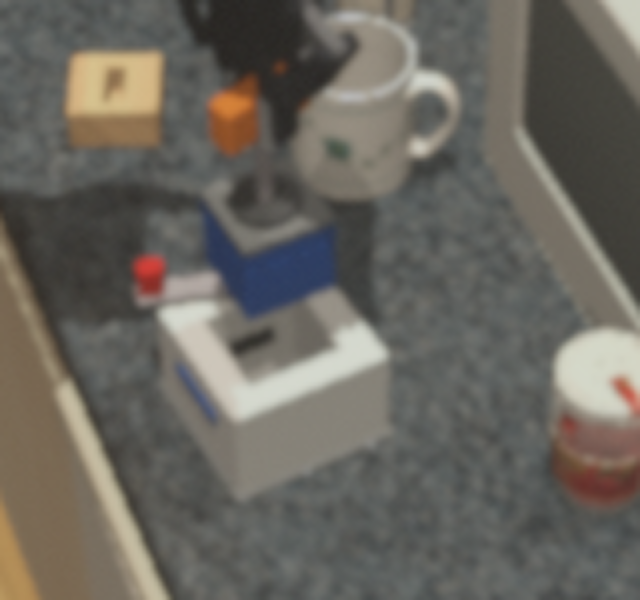

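Request:
play_rows(rows=[-3,8,0,0,0,0,5,-6,16,0,0,0,0,5,-9,23,0,0,0,0,5,-9,23,0,0,0,0,5,-9,23,0,0,0,0,5])

```text
t: 17.05
position: [491.6, -254.2, 228.0]
tool_rot: [3.086, 0.585, -0.001]
contact_force: [0.1, -0.8, -5.3]
grip_width: 0.201
finger_force: 60.0
```

Request:
play_rows(rows=[-9,23,0,0,0,0,5,-9,23,0,0,0,0,5,-9,23,0,0,0,0,5,-9,23,0,0,0,0,5,-7,20,0,0,0,0,5])

```text
t: 17.55
position: [492.0, -374.9, 227.7]
tool_rot: [3.086, 0.583, -0.002]
contact_force: [0.8, 0.5, -4.8]
grip_width: 0.203
finger_force: 60.0
```

Request:
play_rows(rows=[-6,17,0,0,0,0,5,-3,8,0,0,0,0,5,0,0,10,0,0,0,5,0,0,15,0,0,0,5,0,0,15,0,0,0,5])

```text
t: 18.05
position: [493.2, -396.9, 186.5]
tool_rot: [-3.084, -0.586, 0.001]
contact_force: [0.8, 0.8, -4.6]
grip_width: 0.197
finger_force: 60.0
```

Request:
play_rows(rows=[0,0,15,0,0,0,5,0,0,15,0,0,0,5,0,0,10,0,0,0,5,0,0,5,0,0,0,5,0,0,0,0,0,0,5])

```text
t: 18.55
position: [493.3, -397.8, 142.3]
tool_rot: [-3.085, -0.585, 0.002]
contact_force: [0.1, -0.2, -5.4]
grip_width: 0.201
finger_force: 60.0
```

```bash
python3 -c "
from h import *
delta(493.5,-398.8,112,-68.4)"
```

```text
t 18.55 pos [ 493.3 -397.8  142.3] yaw -68.5 down [-0.001  0.001 -1.   ] F [ 0.1 -0.2 -5.4] T [ 0.07 -0.    0.07] grip 17.2 60.0 q6 0.45
turn -0.1 shift [-0.1  1.  30.3]
```

Request:
play_rows(rows=[0,0,10,0,0,0,5,0,0,8,0,0,0,5,0,0,5,0,0,0,5,0,0,1,0,0,0,5,0,0,1,0,0,0,5])

```text
t: 19.05
position: [493.6, -398.3, 118.2]
tool_rot: [-3.086, -0.585, 0.0]
contact_force: [0.6, -0.7, -5.3]
grip_width: 0.203
finger_force: 60.0
```

Request:
play_rows(rows=[0,0,1,0,0,0,5,0,0,1,0,0,0,5,0,0,1,0,0,0,5,0,0,0.5,0,0,0,5,0,0,0,0,0,0,5])

```text
t: 19.55
position: [493.7, -398.4, 115.2]
tool_rot: [3.086, 0.585, 0.0]
contact_force: [-0.4, 0.0, -4.5]
grip_width: 0.205
finger_force: 60.3
```

```bash
python3 -c "
from h import *
delta(493.5,-398.8,112.6,-68.4)"
```

```text
t 19.55 pos [ 493.7 -398.4  115.2] yaw -68.5 down [ 0. -0. -1.] F [-0.4  0.  -4.5] T [ 0.03  0.05 -0.04] grip 17.5 60.3 q6 0.45
turn -0.1 shift [-0.4  0.3  2.6]
```

Request:
play_rows(rows=[0,0,0.7,0,0,0,5,0,0,0.7,0,0,0,5,0,0,0.6,0,0,0,5,0,0,0,0,0,0,5,0,0,0,0,0,0,5])

```text
t: 20.05
position: [494.0, -398.4, 113.2]
tool_rot: [3.086, 0.585, 0.001]
contact_force: [0.0, 0.7, -0.3]
grip_width: 0.203
finger_force: 60.6
```

```bash
python3 -c "
from h import *
delta(493.5,-398.8,112.6,-68.4)"
```

```text
t 20.05 pos [ 494.  -398.4  113.2] yaw -68.5 down [ 0.001 -0.    -1.   ] F [ 0.   0.7 -0.3] T [0.21 0.01 0.04] grip 17.4 60.6 q6 0.45
turn -0.1 shift [-0.6  0.2  0.6]
```

Request:
play_rows(rows=[0,0,0.6,0,0,0,5,0,0,0,0,0,0,5,0,0,0,0,0,0,5])

```text
t: 20.35
position: [493.9, -398.5, 112.7]
tool_rot: [3.086, 0.585, 0.001]
contact_force: [-0.3, 1.9, 1.3]
grip_width: 0.2
finger_force: 60.7
```

```bash
python3 -c "
from h import *
delta(493.5,-398.8,112.6,-68.4)"
```

```text
t 20.35 pos [ 493.9 -398.5  112.7] yaw -68.5 down [ 0. -0. -1.] F [-0.3  1.9  1.3] T [0.26 0.04 0.02] grip 17.1 60.7 q6 0.45
turn -0.1 shift [-0.5  0.2  0.1]
```

Disc seated. Release and retreat straight up.

Request:
play_rows(rows=[0,0,0,0,0,0,22,0,0,0,0,0,0,35,0,0,0,0,0,0,45,0,0,0,0,0,0,45,0,0,-10,0,0,0,45])

```text
t: 20.85
position: [492.6, -397.5, 121.0]
tool_rot: [-3.084, -0.584, 0.003]
contact_force: [1.0, -1.0, -0.2]
grip_width: 0.529
finger_force: 0.0
```

Request:
play_rows(rows=[0,0,-20,0,0,0,45,0,0,-30,0,0,0,45,0,0,-40,0,0,0,45,0,0,-40,0,0,0,45,0,0,0,0,0,0,45])

```text
t: 21.35
position: [497.3, -401.6, 261.5]
tool_rot: [3.074, 0.583, 0.014]
contact_force: [0.4, -1.2, 1.5]
grip_width: 0.524
finger_force: 0.0
```

Request:
play_rows(rows=[0,-45,0,0,0,0,45,0,-45,0,0,0,0,45,0,-45,0,0,0,0,45,0,0,0,0,0,0,45,0,0,0,0,0,0,45])

```text
t: 21.85
position: [444.1, -272.1, 252.7]
tool_rot: [3.085, 0.587, 0.001]
contact_force: [-0.0, -0.3, -0.0]
grip_width: 0.523
finger_force: 0.0
```

```bash
python3 - <<'E'
from h import *
s=snapshot("side");t=snapshot("top")
delta(493.5,-398.8,225,-68.4)
a=cv2.resize(s[240:400,260:420],(400,400),interpolation=cv2.INTER_CUBIC);b=cv2.resize(t[220:340,280:500],(733,400))[:,333:]
b=cv2.resize(t[240:340,390:490],(400,400),interpolation=cv2.INTER_CUBIC)
cv2.imwrite("pics/f.png",np.hstack([a,b]))
E
```

```text
t 21.95 pos [ 445.1 -273.8  253.2] yaw -68.5 down [ 0.002 -0.002 -1.   ] F [-0.7  0.1 -0.5] T [ 0.05 -0.   -0.02] grip 45.1 0.0 q6 0.56
turn -0.1 shift [ -1.  134.1  28.2]
```

View pics/f.png

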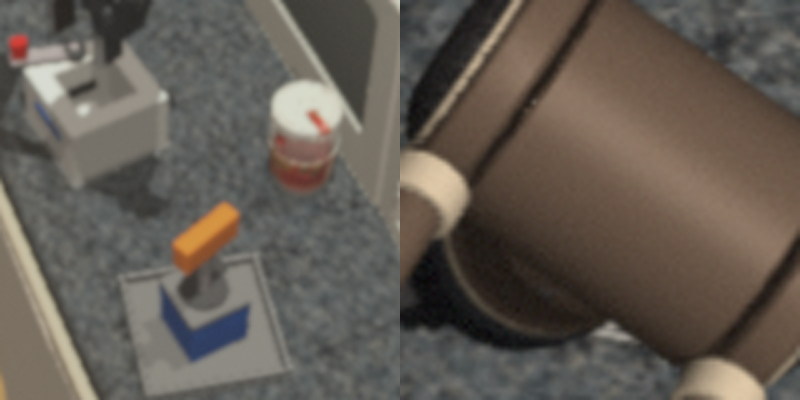

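The side view shows the cartridge upright in the middle of the tray at about (205,315). The puller is seated and turned, the latch is still aside, and the robot is clear of everything.

```bash
python3 -c "
from rig import *
print(job_done())"
```

```text
the job is handed in; nothing more can be done
None
```

The job is handed in, with no verdict returned: the cartridge stands upright on the tray floor with the puller threaded in, the latch is fully aside, and the mug, jar and tin were left alone.

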